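Open the work case by its paddle latch and wedge the scenery block tight

TASK

Open the grey work case: pull up the recessed paddle in its lid to trip the latch, keep the paddle pulled while you raise the lid, then swing the lid fully open. Then drive the wooden wedge that lies loose inside along its channel until it jams and the plaster block is locked tight against the opposite wall of the case. Leave the lid standing open and do not disturb the paint containers around the case.

Things in the scene. Friction and masses are not known exactly. Their poses are not given: they have to be found in the camera images.
- case: Grey work case, fixed to the bench. Origin: centre of its underside; x from its front wall to its hinge wall (the front faces roughly to the robot's left, world +y), y its left (away from the robot), z up. Base: open tray 260 (x) x 280 (y) x 70 mm high, side walls 6, others 8, floor 6. The shut lid adds 50 mm. Before x=0 the tray holds only the wedge's rear and, mid front wall, a small latch keeper.
- channel (a point): Point on the tray floor at case x=0, y=60 mm: mouth of the wedge's channel. Left (+y) of it a fixed wooden packing piece, 40 mm tall, runs from case x=0 to 120 mm; its face is at y=73 mm at x=0 and y=49 mm at x=120 (taper 1 in 5). Right of it is the block. With the block against the right wall the channel is 27 mm wide at x=0 and 10 mm at x=85.
- lid (a joint): Lid angle, rad: 0 shut, 1.7 fully open at its stop, leaning back past upright. Latched until the paddle is pulled. Stiff friction hinge along case y: the lid (0.5 kg) stays at whatever angle it is left; raising it at its front takes about 4 to 9 N.
- lid_hinge (a point): Middle of the lid's hinge line, at the far top edge of the base: case x=130, y=0, z=70.5 mm. Does not move as the lid turns.
- lid_front (a point): Middle of the lid's front lower edge, 260 mm from the hinge line; turns with the lid. The lid is a 50 mm deep shell; beneath it, in the middle 120 mm of its width and from 110 to 250 mm from the hinge, the dish's flat bottom lies 2 mm inside its lower rim, and can be pushed on from beneath.
- paddle (a joint): Angle of the paddle in the lid, rad: 0 lying flat, 0.75 pulled up to its stop. Sprung back to 0 (about 2.5 N at its free edge to start, 6 N at the stop). From about 0.35 on the latch bolt is clear and the lid can rise; let go with the lid down and it latches again. At the paddle's stop, pulling on raises the lid.
- paddle_edge (a point): Middle of the free edge of the paddle, at its underside; shut, at case x=-55, y=0, z=112.5 mm. The paddle is a steel flap 60 (x) x 90 (y) x 4 mm in a dark dish in the lid's top. It hinges at its far edge, 60 mm farther in +x, so the free edge, facing the case's front, swings up and away. Lid top: 8 mm above this point. Dish floor: 37 mm below it.
- dish (a point): Point on the dish floor, in the middle of the opening before the paddle's free edge; turns with the lid; shut, at case x=-87, y=0, z=75.5 mm. The dish is 120 mm wide (y) and open for 65 mm (x) between the lid's 10 mm thick front rim, as high as the lid's top, and the free edge. Fingertips tilted forward go down here and then 30 mm or more under the paddle.
- block: Model scenery block, plaster faced, 110 (x) x 180 (y) x 45 mm tall, foam cored, about 0.3 kg, loose on the tray floor, its far face 0.5 to 2 mm from the hinge wall, its front face at about case x=11 mm. Origin: centre of its underside; axes as the case at the start. It starts 3 to 8 mm from the right (-y) wall; against that wall its origin is at case y=-44 mm.
- wedge: Wooden wedge flat on the tray floor, nose in the channel: 100 mm long (x), 40 tall, 30 thick at the butt, 10 at the nose (+x). Its -y face is straight, at y=-10 mm, and bears on the block; +y face slopes. Origin: underside, mid-length. Pushed along case +x it slides 45 to 58 mm and shoves the block to -y; tight, its origin is at about case x=35, y=56 mm.
- wedge_butt (a point): Centre of the wedge's butt (thick end) face, 30 mm wide, 40 mm tall, 20 mm above the tray floor: the face to push on. Driving takes about 3 to 12 N; a final push of 15 to 20 N jams the wedge, and it then stays jammed.
- tub: Open white plastic tub, 100 mm across, 90 mm tall, standing on the bench beyond the case; origin at its underside. Leave alone.
- jar: Green paint jar with white cap, 68 mm across, 115 mm tall, on the bench behind the case's hinge wall; origin at its underside. Leave alone.
- paint: Brown paint bottle with white cap, 60 mm across, 170 mm tall, on the bench behind the case's hinge wall; origin at its underside. Leave alone.

How it is judged:
By the outcome, as a careful person would: the job done as asked, in the order asked, and still so for the second after the job is handed in, with the robot touching nothing.
It also fails if it takes over 61 s, if anything falls off the work surface, if the arm or the gripper's body presses on something with over 40 N, if the wrist force passes 120 N, or if a joint passes its speed limit or range.

ROBOT

A 7-joint arm with a two-finger parallel gripper is mounted at the origin on the work surface. World frame = base frame: x ahead of the robot, y to its left, z up, the work surface at z = 0. Lengths are in mm, angles in rad, forces in N, time in s.
With the tool pointing down it reaches from about 400 to 850 mm from the base axis. Payload 6.9 kg.
Tool frame: the origin (TCP) lies midway between the tips of the shut fingers; the grasp point (between the pads) lies 19 mm behind it; z points along the fingers, y is the line along which they close (so a half turn about z gives the same grasp; the last joint's range is limited). The gripper opens to 85 mm and grips with 20 to 120 N. Pads are 22 mm wide; open, the fingers measure 114 mm over their backs; the gripper's body (76 mm by 85 mm) begins 54 mm behind the grasp point. The pads swing forward as they close: fully open they stand 13 mm farther back than shut.
Start: joints at [1.325, 0.507, -0.238, 1.5, 0.126, 1.149, -0.155], TCP at [214.751, -586.936, 231.275] pointing down, gripper open.
Joint ranges: [-3.08, 3.08], [-0.24, 2.05], [-1.43, 1.35], [0, 2.5], [-1.52, 4.66], [0.17, 1.96], [-2.89, 2.89]. Speed limits (rad/s): [2.39, 2.39, 3.14, 3.14, 3.14, 3.14, 3.14].

INTERFACE

Orientations are given as a 3x3 rotation matrix whose columns are the frame's x, y, z axes.
In Python, from cell import observe, viewer, r gives the robot as it stands. The module is installed in compiled form; this text tells all that it offers.
- The arm moves only by the tool arm_command, never from a script. Its argument "moves" is a list of rows, each a list of 7 numbers: the shift along the world's x, y, z in cm, then the turn, a rotation vector about the world's x, y, z in degrees, then the finger opening in cm, from 0 to 8.54. In form: [[tx, ty, tz, rx, ry, rz, claw], ...]. A call has exactly 10 rows; each row shifts and turns the commanded pose from where the row before left it; what a row does not reach is not made up. A row lasts 1/8 s, in which the tool goes at most 62.5 mm and 10.7 degrees, less where a joint would pass 70% of its speed; a pose out of reach is approached as far as the arm can. A call is refused whole if a number of a shift passes 6.25 or a number of a turn 10.7, either way. A call with a gripper value outside its range is refused whole. The fingers move at their own pace and stop on an object; "grip_force" is the grip in N (left out, the last holds). Time passes only in rows, so rows that do not move let the fingers close, or fill a call up. It gives the time, the measured TCP pose, the force, the opening and the grip force at its end, in the units of the state.
- observe(): the state, without advancing time (a new reading comes with each control period).
- viewer.capture(name): name is "scene" or "top" or "wrist"; returns (picture, depth): 400x640x3 uint8, red, green, blue; 400x640 float32, mm along the optical axis (not along the pixel's ray), 0 where there is no reading.
- viewer.calibration(name): a dict with "intrinsics" (3x3 intrinsics, pixels), "dist_coeffs" ([k1, k2, p1, p2, k3] as OpenCV has them; the pictures are not rectified), "extrinsics" (4x4, takes a point from world to camera coordinates). Camera axes: x right, y up, looking along -z (the intrinsics and any distortion apply to the point x, -y, -z); pixel columns grow to the right and rows downward; lengths in mm; the calibration is good to about 2 mm. A picture is of the moment at which its call begins: read the wrist's pose just before it. calibration takes no time and is no camera call; for the wrist camera it gives the pose at the moment of the call.
- r.sign_off(): hands the job in; it is judged then, once.
Trained networks look in the newest picture that a camera, given by its name, has taken for a name from the list of things; names that differ only in an ending like _2 or _b are one class to them, and where a whole thing is asked for, a point or a joint stands for the part that bears it (a point fixed in the world has none). Each returns a list of dicts, best first, with "confidence" (0 to 1); they miss things now and then, are a little off and sometimes report something else, mostly with a low value. They report only what shows in the picture. A call takes as long as a camera call.
- viewer.spot_in(camera, thing): "point" ([column, row] in pixels, amid what is visible of it).
- viewer.cut_out(camera, thing): "mask" (400x640 bool, what is visible of it) and "point" ([column, row] in pixels, amid what is visible of it).
- viewer.tip_of(camera, thing): "point" ([column, row] in pixels: a listed point, or the origin of a listed thing).
The state is a dict: "t": time; "joint_pos": joint angles; "qvel": joint speeds; "joint_efforts": joint torques, N m; "eef_pos": TCP position; "tcp_rot": TCP orientation; "force": force on the tool from outside, world axes, zero at the start; "torque": the same for the moment, N m; "grip_width": finger opening in mm; "gripper_force": force on a finger pad.
Only numpy, scipy, OpenCV 4.12 (cv2) and the standard library are available. Lean on these libraries where they do the work, as an engineer would, in place of code of your own. Each camera call takes 0.05 s, during which the arm holds its last target. There are 200 camera calls.

## Working session

There is one attempt and no reset: what is moved stays moved. The work goes in short steps, Python scripts to look and compute and a tool call to move; the robot and the scene stay as the last step left them, time stands still between calls to the robot, and variables do not carry over. Pictures are saved under pics/ and viewed, at most 10 in all, crops included, and the job is handed in when it is done.

Besides the shell and the picture viewer there is one more tool, called as name([rows], argument=value, ...), one row to a line, values as JSON. arm_command: Moves the arm, as the interface text tells. Its arguments: {"type":"object","properties":{"moves":{"type":"array","items":{"type":"array","items":{"type":"number"}}},"grip_force":{"type":"number"}},"required":["moves"]}

```bash
mkdir -p pics
cat > h.py <<'E'
import numpy as np, cv2
from cell import observe, viewer, r
def cap(n):
    c=viewer.calibration(n); p,d=viewer.capture(n); return p,d,c
def ray(c,px):
    K=np.array(c["intrinsics"],float); D=np.array(c["dist_coeffs"],float); E=np.array(c["extrinsics"],float)
    u=cv2.undistortPoints(np.array([[px]],float),K,D)[0,0]
    R=E[:3,:3];o=-R.T@E[:3,3]
    return o,R.T@np.array([u[0],-u[1],-1.0])   # scale = depth
def at_depth(c,px,d): o,v=ray(c,px); return o+v*d
def at_z(c,px,z): o,v=ray(c,px); return o+v*(z-o[2])/v[2]
def tri(l):
    A=np.zeros((3,3));b=np.zeros(3)
    for o,v in l:
        v=v/np.linalg.norm(v);P=np.eye(3)-np.outer(v,v);A+=P;b+=P@o
    return np.linalg.solve(A,b)
def cloud(c,d):
    K=np.array(c["intrinsics"],float); D=np.array(c["dist_coeffs"],float); E=np.array(c["extrinsics"],float)
    h,w=d.shape; g=np.stack(np.meshgrid(np.arange(w),np.arange(h)),-1).reshape(-1,1,2).astype(float)
    u=cv2.undistortPoints(g,K,D)[:,0]; R=E[:3,:3]
    X=np.c_[u[:,0],-u[:,1],-np.ones(len(u))]*d.reshape(-1,1)
    return ((X-E[:3,3])@R).reshape(h,w,3)
def save(p,n): cv2.imwrite("pics/"+n,p[...,::-1])
np.set_printoptions(precision=2,suppress=True)
E
python3 - <<'E'
from h import *
s=observe(); print(s)
P={}
for n in("scene","top"):
    p,d,c=cap(n); save(p,n+"0.png"); C=cloud(c,d); print(n, -c["extrinsics"][:3,:3].T@c["extrinsics"][:3,3])
    np.savez(n+"0.npz",p=p,d=d,C=C)
    for t in("lid_hinge","lid_front","paddle_edge","dish","case","tub","jar","paint","channel"):
        l=viewer.tip_of(n,t)
        if l:
            px=l[0]["point"];P.setdefault(t,[]).append(ray(c,px));i,j=int(px[1]),int(px[0])
            print(n,t,l[0]["confidence"],px, C[i,j] if 0<=i<400 and 0<=j<640 else None)
for t,l in P.items():
    if len(l)>1: print(t,tri(l))
E
```

```text
{'t': 0.0, 'joint_pos': array([ 1.33,  0.51, -0.24,  1.5 ,  0.13,  1.15, -0.15]), 'qvel': array([-0.,  0., -0., -0.,  0., -0., -0.]), 'joint_efforts': array([  0.  , -62.06,  -2.19, -24.97,   0.01,   0.01,   0.  ]), 'eef_pos': array([ 214.56, -586.48,  230.43]), 'tcp_rot': array([[ 0.94,  0.34, -0.  ],
       [ 0.34, -0.94,  0.  ],
       [-0.  , -0.  , -1.  ]]), 'force': array([-0.08, -0.41, -0.34]), 'torque': array([0.  , 0.02, 0.01]), 'gripper_force': 0.0, 'grip_width': 85.40703804898236}
scene [950.42 264.93 824.99]
scene lid_front 0.79 [421.2, 260.9] [553.4  209.36  86.13]
scene paddle_edge 0.82 [397.7, 231.3] [518.36 127.2   76.06]
scene case 0.63 [372.5, 242.6] [601.11 108.32 123.19]
scene tub 0.86 [310.6, 295.4] [743.13  48.69   6.94]
scene jar 0.8 [268.3, 194.6] [ 611.84 -199.76   43.1 ]
scene paint 0.92 [318.3, 162.4] [ 455.89 -159.03   54.88]
top [ 363.16  -45.45 1021.8 ]
top lid_front 0.55 [196.1, 223.3] [538.49 201.66 108.7 ]
top paddle_edge 0.92 [226.4, 220.6] [549.07 144.55  75.7 ]
top dish 0.66 [209.6, 222.7] [545.8  181.62  76.8 ]
top case 0.74 [261.0, 228.2] [520.33  62.71 123.57]
top tub 0.6 [271.9, 146.5] [740.14  50.55   6.9 ]
top jar 0.59 [388.4, 202.6] [ 568.78 -203.92  105.77]
top paint 0.8 [374.6, 275.7] [ 415.77 -161.32  129.87]
lid_front [545.74 210.72  70.02]
paddle_edge [540.17 135.9  114.43]
case [540.66  80.1   -1.89]
tub [741.27  48.83   0.41]
jar [ 592.31 -224.42   -3.34]
paint [ 423.21 -181.68    5.17]
```

Run:
```python
from h import *
for n in("scene","top"):
    C=np.load(n+"0.npz")["C"]
    m=(abs(C[...,2]-121)<5)&(abs(C[...,0]-540)<220)&(abs(C[...,1]-80)<200)
    m=cv2.morphologyEx(m.astype(np.uint8),cv2.MORPH_OPEN,np.ones((3,3)))
    k,lab,st,_=cv2.connectedComponentsWithStats(m); i=1+st[1:,4].argmax(); Q=C[lab==i]
    print(n,st[i],np.median(Q[:,2]),cv2.minAreaRect(Q[:,:2].astype(np.float32)))
a=cv2.imread("pics/scene0.png")[80:380,160:560];b=cv2.imread("pics/top0.png")[80:380,120:520]
cv2.imwrite("pics/v0.png",np.hstack([a,b]))
```

```text
scene [ 293  152  168  146 9618] 120.70458462826092 ((535.624755859375, 79.68804168701172), (261.4971008300781, 284.830322265625), 84.43368530273438)
top [  183   155   136   141 12746] 121.89508142538764 ((534.0137329101562, 81.98371124267578), (260.8984069824219, 282.7797546386719), 84.38024139404297)
```

View pics/v0.png

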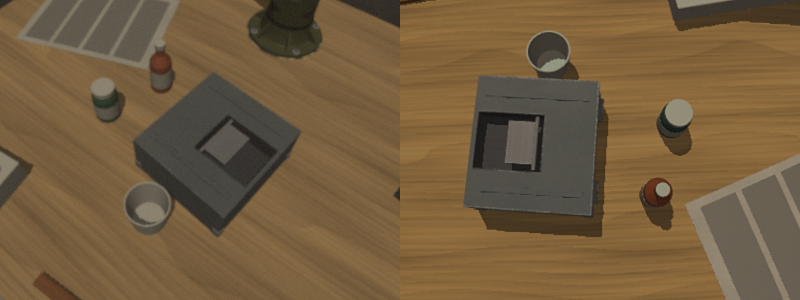

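arm_command([
  [2.6,5.3,1.0,0,0,6.45,0],
  [2.6,5.3,1.0,0,0,6.45,0],
  [2.6,5.3,1.0,0,0,6.45,0],
  [2.6,5.3,1.0,0,0,6.45,0],
  [2.6,5.3,1.0,0,0,6.45,0],
  [2.6,5.3,1.0,0,0,6.45,0],
  [2.6,5.3,1.0,0,0,6.45,0],
  [2.6,5.3,1.0,0,0,6.45,0],
  [2.6,5.3,1.0,0,0,6.45,0],
  [2.6,5.3,1.0,0,0,6.45,0],
], grip_force=60)

```text
t: 2.25
eef_pos: [475.3, -55.3, 332.0]
tcp_rot: [[0.091, 0.996, 0.001], [0.996, -0.091, -0.001], [-0.001, 0.001, -1.0]]
force: [0.7, -0.4, -0.1]
grip_width: 0.0
gripper_force: 0.0
```

arm_command([
  [0.67,2.11,-1.0,-2.98,0.29,0,0],
  [0.67,2.11,-1.0,-2.98,0.29,0,0],
  [0.67,2.11,-1.0,-2.98,0.29,0,0],
  [0.67,2.11,-1.0,-2.98,0.29,0,0],
  [0.67,2.11,-1.0,-2.98,0.29,0,0],
  [0.67,2.11,-1.0,-2.98,0.29,0,0],
  [0.67,2.11,-1.0,-2.98,0.29,0,0],
  [0.67,2.11,-1.0,-2.98,0.29,0,0],
  [0.67,2.11,-1.0,-2.98,0.29,0,0],
  [0.67,2.11,-1.0,-2.98,0.29,0,0],
])

```text
t: 3.5
eef_pos: [542.1, 154.8, 231.0]
tcp_rot: [[0.082, 0.995, -0.048], [0.862, -0.095, -0.498], [-0.501, -0.001, -0.866]]
force: [1.5, -0.4, 0.5]
grip_width: 0.1
gripper_force: 0.0
```

Run:
```python
from h import *
s=observe(); print(s["joint_pos"],s["eef_pos"],s["tcp_rot"],s["force"])
p,d,c=cap("wrist"); save(p,"w1.png"); C=cloud(c,d); print(-c["extrinsics"][:3,:3].T@c["extrinsics"][:3,3])
for t in("lid_front","paddle_edge","dish"):
    l=viewer.tip_of("wrist",t)
    for q in l[:1]:
        px=q["point"];i,j=int(px[1]),int(px[0]);print(t,q["confidence"],px,C[min(i,399),min(j,639)])
        print(at_z(c,px,{"lid_front":70.5,"paddle_edge":112.5,"dish":75.5}[t]))
```

```text
[-0.22  0.64 -0.63  1.49  0.66  1.6  -1.07] [542.08 154.79 230.97] [[ 0.08  1.   -0.05]
 [ 0.86 -0.09 -0.5 ]
 [-0.5  -0.   -0.87]] [ 1.53 -0.39  0.5 ]
[554.45 291.28 315.82]
lid_front 0.86 [322.0, 32.3] [546.93 209.32  66.52]
[547.03 210.41  70.5 ]
paddle_edge 0.85 [319.9, 146.7] [534.27 106.36  75.49]
[538.06 134.03 112.5 ]
dish 0.62 [320.5, 89.3] [541.21 166.68  75.05]
[541.64 166.6   75.5 ]
```

View pics/w1.png

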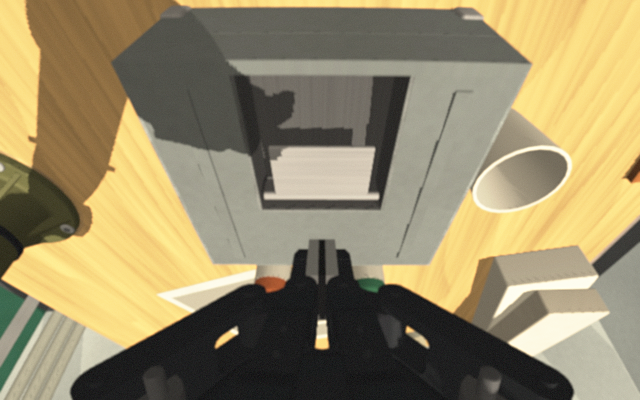

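arm_command([
  [0,0.1,-2.2,0,0,0,0],
  [0,0,-2.2,0,0,0,0],
  [0,0,-2.2,0,0,0,0],
  [0,0,-2.0,0,0,0,0],
  [0,0,-1.5,0,0,0,0],
  [0,0,-1.2,0,0,0,0],
  [0,0,-1.0,0,0,0,0],
  [0,0,-0.9,0,0,0,0],
  [0,0,-0.8,0,0,0,0],
  [0,0,-0.5,0,0,0,0],
])

```text
t: 4.95
eef_pos: [541.7, 155.1, 85.9]
tcp_rot: [[0.081, 0.996, -0.048], [0.863, -0.094, -0.497], [-0.499, -0.001, -0.867]]
force: [-0.0, -0.3, 0.1]
grip_width: -0.4
gripper_force: 0.0
```

arm_command([
  [-0.03,-0.3,-0.1,0,0,0,0],
  [-0.03,-0.3,-0.1,0,0,0,0],
  [-0.03,-0.3,-0.1,0,0,0,0],
  [-0.03,-0.3,0,0,0,0,0],
  [-0.03,-0.3,0,0,0,0,0],
  [-0.03,-0.3,0,0,0,0,0],
  [-0.02,-0.2,0,0,0,0,0],
  [-0.02,-0.2,0,0,0,0,0],
  [0,0,0,0,0,0,0],
  [0,0,0,0,0,0,0],
])

```text
t: 6.2
eef_pos: [539.5, 133.2, 83.3]
tcp_rot: [[0.081, 0.996, -0.048], [0.863, -0.094, -0.497], [-0.499, -0.001, -0.867]]
force: [0.6, -0.2, -0.0]
grip_width: 0.2
gripper_force: 0.0
```

Run:
```python
from h import *
s=observe(); print(s["eef_pos"],s["force"],s["torque"])
p,d,c=cap("wrist"); save(p[60:300,170:490].repeat(2,0).repeat(2,1),"w2.png")
```

```text
[539.55 133.21  83.25] [ 0.59 -0.17 -0.03] [ 0.51 -0.06 -0.04]
```

View pics/w2.png

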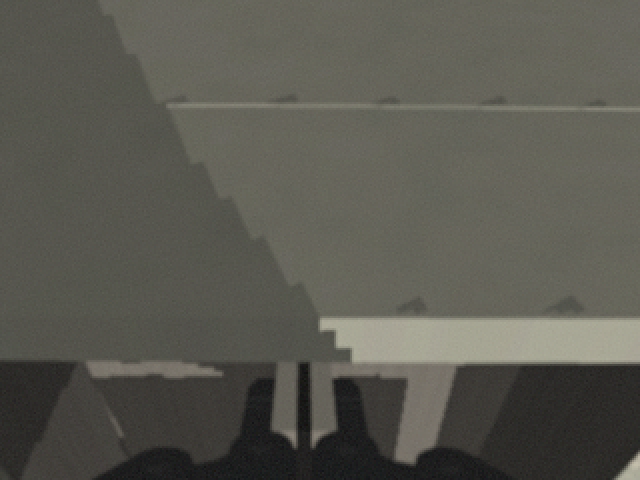

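arm_command([
  [-0.03,-0.3,0.1,0,0,0,0],
  [-0.03,-0.3,0.3,0,0,0,0],
  [-0.02,-0.2,0.4,0,0,0,0],
  [-0.02,-0.2,0.4,0,0,0,0],
  [-0.02,-0.2,0.4,0,0,0,0],
  [-0.02,-0.2,0.4,0,0,0,0],
  [-0.02,-0.2,0.4,0,0,0,0],
  [-0.02,-0.2,0.4,0,0,0,0],
  [0,0,0,0,0,0,0],
  [0,0,0,0,0,0,0],
])

```text
t: 7.5
eef_pos: [538.6, 121.0, 111.5]
tcp_rot: [[0.079, 0.996, -0.043], [0.868, -0.09, -0.488], [-0.49, 0.001, -0.872]]
force: [1.7, 14.0, 2.2]
grip_width: 0.1
gripper_force: 5.7
```

Run:
```python
from h import *
s=observe(); print(s["eef_pos"],s["force"],s["torque"])
a=cap("scene")[0][150:300,310:490];b=cap("wrist")[0]; b=cv2.resize(b,(480,300))
np.savez
save(np.hstack([cv2.resize(a,(320,300)),b]),"v3.png")
```

```text
[538.62 121.03 111.52] [ 1.7  14.01  2.21] [ 2.63 -0.2  -0.06]
```

View pics/v3.png

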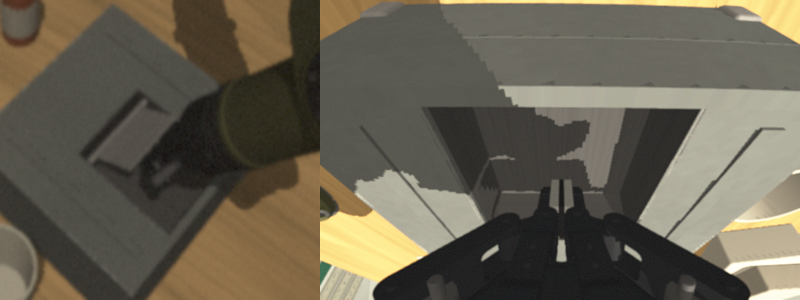

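arm_command([
  [0,0,0.3,-2,0.2,0,0],
  [0,0,0.3,-2,0.2,0,0],
  [0,0,0.3,-2,0.2,0,0],
  [-0.01,-0.1,0.3,-2,0.2,0,0],
  [-0.01,-0.1,0.3,-2,0.2,0,0],
  [-0.01,-0.1,0.3,-2,0.2,0,0],
  [-0.01,-0.1,0.3,-2,0.2,0,0],
  [-0.01,-0.1,0.3,-2,0.2,0,0],
  [0,0,0.3,0,0,0,0],
  [0,0,0.3,0,0,0,0],
])

```text
t: 8.85
eef_pos: [537.2, 110.2, 141.2]
tcp_rot: [[0.064, 0.995, -0.071], [0.692, -0.095, -0.716], [-0.719, -0.003, -0.695]]
force: [-0.0, 2.2, -11.4]
grip_width: -0.0
gripper_force: 4.6
```

```bash
cat > lid.py <<'E'
from h import *
s=observe(); print(s["eef_pos"],s["joint_pos"],s["force"])
O=np.array([534.8,81,0]);M=np.array([[-.098,-.995,0],[.995,-.098,0],[0,0,1]])
for n in("scene","top"):
    p,d,c=cap(n); C=(cloud(c,d)-O)@M.T
    # outer strips of the lid top, away from gripper: y 90..135 either side
    for sgn in(-1,1):
        m=(C[...,1]*sgn>85)&(C[...,1]*sgn<132)&(C[...,0]>-140)&(C[...,0]<110)&(C[...,2]>100)&(d>0)
        Q=C[m]
        if len(Q)>50:
            k=np.polyfit(Q[:,0],Q[:,2],1); print(n,sgn,len(Q),"angle",-np.arctan(k[0]),"res",np.std(Q[:,2]-np.polyval(k,Q[:,0])),Q[:,2].max())
    np.savez(n+"L.npz",p=p,C=C)
    l=viewer.tip_of(n,"paddle_edge")
    for q in l[:1]:
        px=q["point"]; print("pe",q["confidence"],px,C[int(px[1]),int(px[0])])
E
python3 lid.py
```

```text
[537.17 110.22 141.25] [-0.33  0.81 -0.5   1.58  0.8   1.62 -1.22] [ -0.01   2.23 -11.36]
scene -1 1497 angle 1.0927874139103242 res 140.75227245590528 619.5745792420381
scene 1 2315 angle 0.04400179490284521 res 3.7711235247230985 137.29248517132203
pe 0.78 [395.1, 210.8] [-31.54  -8.24 166.06]
top -1 8901 angle 0.9030946345884213 res 239.63233255842817 694.6319294667295
top 1 2418 angle 0.05192178803859135 res 1.827582449427174 140.13564652972988
pe 0.72 [229.4, 216.5] [-39.06  -0.15 169.09]
```

arm_command([
  [-0.02,-0.2,0.4,1.42,-0.14,0,0],
  [-0.02,-0.2,0.39,1.42,-0.14,0,0],
  [-0.02,-0.2,0.39,1.42,-0.14,0,0],
  [-0.02,-0.2,0.39,1.42,-0.14,0,0],
  [-0.02,-0.2,0.39,1.42,-0.14,0,0],
  [-0.02,-0.25,0.36,1.42,-0.14,0,0],
  [-0.02,-0.25,0.36,1.42,-0.14,0,0],
  [-0.03,-0.25,0.36,1.42,-0.14,0,0],
  [-0.03,-0.25,0.36,1.42,-0.14,0,0],
  [-0.03,-0.25,0.36,1.42,-0.14,0,0],
])

```text
t: 10.3
eef_pos: [534.9, 87.4, 179.4]
tcp_rot: [[0.08, 0.996, -0.051], [0.847, -0.094, -0.522], [-0.525, -0.001, -0.851]]
force: [1.8, 4.4, -10.0]
grip_width: 0.1
gripper_force: 4.5
```

```bash
sed -i 's/(C\[...,2\]>100)/(C[...,2]>100)\&(C[...,2]<350)/' lid.py; python3 lid.py
```

```text
[534.9   87.4  179.39] [-0.14  0.64 -0.6   1.66  0.72  1.45 -1.09] [ 1.81  4.4  -9.97]
scene -1 633 angle 0.140769438897518 res 6.307885416934329 174.04164867827978
scene 1 2205 angle 0.24511741799989864 res 9.464381377260661 199.5643358171661
pe 0.66 [389.4, 192.4] [ -5.68 -12.86 201.66]
top -1 1188 angle 0.3206825246945625 res 1.8592979263384213 170.81844518986532
top 1 2445 angle 0.30966049657113 res 2.6027034797566366 201.55348419399957
pe 0.6 [241.9, 212.7] [ -9.03   1.7  207.46]
```

arm_command([
  [-0.03,-0.29,0.33,1.42,-0.14,0,0],
  [-0.03,-0.29,0.33,1.42,-0.14,0,0],
  [-0.03,-0.29,0.32,1.42,-0.14,0,0],
  [-0.03,-0.29,0.32,1.42,-0.14,0,0],
  [-0.03,-0.29,0.32,1.42,-0.14,0,0],
  [-0.03,-0.33,0.29,1.42,-0.14,0,0],
  [-0.03,-0.33,0.29,1.42,-0.14,0,0],
  [-0.03,-0.33,0.28,1.42,-0.14,0,0],
  [-0.03,-0.33,0.28,1.42,-0.14,0,0],
  [-0.03,-0.33,0.28,1.42,-0.14,0,0],
])

```text
t: 11.75
eef_pos: [531.7, 56.6, 209.8]
tcp_rot: [[0.089, 0.996, -0.029], [0.95, -0.094, -0.298], [-0.3, -0.001, -0.954]]
force: [1.9, 6.9, -7.9]
grip_width: 0.1
gripper_force: 4.0
```

```bash
python3 lid.py
```

```text
[531.72  56.58 209.84] [ 0.11  0.51 -0.69  1.71  0.59  1.28 -0.89] [ 1.93  6.89 -7.94]
scene -1 728 angle 0.38796856852495243 res 15.579219616268388 251.40544535505398
scene 1 1856 angle 0.4362844875501702 res 12.109667933541395 252.23308431355818
pe 0.64 [372.7, 175.6] [ 62.31 -44.39 169.56]
top -1 524 angle 0.5645957589876213 res 1.814607465345711 176.5252135101225
top 1 2376 angle 0.5231379401356068 res 7.5700584719761554 256.42888135329514
pe 0.59 [257.7, 213.0] [ 26.53  -5.43 243.3 ]
```

arm_command([
  [-0.05,-0.52,0.35,1.0,-0.1,0,0],
  [-0.05,-0.52,0.34,1.0,-0.1,0,0],
  [-0.05,-0.52,0.34,1.0,-0.1,0,0],
  [-0.05,-0.52,0.33,1.0,-0.1,0,0],
  [-0.05,-0.52,0.32,1.0,-0.1,0,0],
  [-0.06,-0.57,0.28,1.0,-0.1,0,0],
  [-0.06,-0.57,0.27,1.0,-0.1,0,0],
  [-0.06,-0.57,0.26,1.0,-0.1,0,0],
  [-0.06,-0.57,0.24,1.0,-0.1,0,0],
  [-0.06,-0.57,0.22,1.0,-0.1,0,0],
])

```text
t: 13.2
eef_pos: [525.5, 2.2, 239.4]
tcp_rot: [[0.093, 0.996, -0.013], [0.987, -0.093, -0.129], [-0.129, -0.001, -0.992]]
force: [1.6, 6.9, -5.6]
grip_width: 0.2
gripper_force: 3.3
```

```bash
python3 lid.py
python3 - <<'E'
import numpy as np,cv2
a=np.load("sceneL.npz")["p"][40:340,200:600];b=np.load("topL.npz")["p"][50:350,120:520]
cv2.imwrite("pics/v4.png",np.hstack([a,b])[...,::-1])
E
```

```text
[525.47   2.17 239.44] [ 0.38  0.43 -0.76  1.73  0.44  1.19 -0.62] [ 1.59  6.94 -5.64]
scene -1 734 angle 0.6186129463152059 res 16.829042062557544 307.6080832506038
scene 1 1096 angle 0.6082935938604758 res 16.839165457420187 307.0069796352232
top -1 182 angle -0.6518709321160158 res 1.0150186098512648 297.5245117459694
top 1 631 angle 0.9089200714375927 res 2.0327135250906694 257.5420942214195
```

View pics/v4.png

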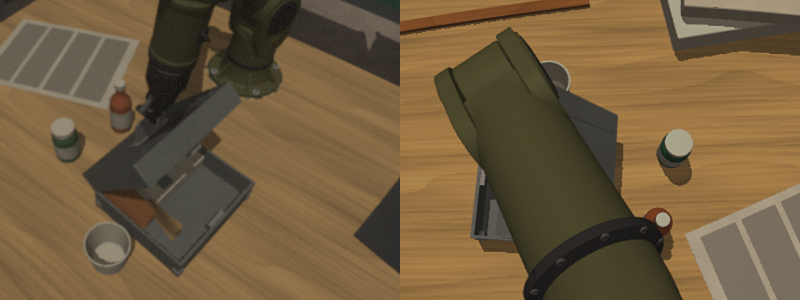

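arm_command([
  [0,0.2,1.5,0,0,0,0],
  [0,0.3,2.5,0,0,0,0],
  [0,0.4,3.5,0,0,0,0],
  [0,0.4,4.0,0,0,0,0],
  [0.3,3.2,0.5,-6.9,0.7,0,0],
  [0.3,3.2,0,-6.9,0.7,0,0],
  [0.3,3.2,0,-6.9,0.7,0,0],
  [0.3,3.2,0,-6.9,0.7,0,0],
  [0.3,3.2,0,-6.9,0.7,0,0],
  [0.3,3.2,0,-6.9,0.7,0,0],
])

```text
t: 14.65
eef_pos: [544.0, 192.6, 354.9]
tcp_rot: [[0.056, 0.995, -0.083], [0.684, -0.099, -0.723], [-0.727, -0.016, -0.686]]
force: [0.2, -0.8, -2.2]
grip_width: -0.6
gripper_force: 0.0
```

```bash
python3 lid.py
```

```text
[543.99 192.59 354.86] [-0.62  0.67 -0.17  1.15  0.62  1.96 -0.83] [ 0.22 -0.83 -2.25]
scene -1 714 angle 0.6157967518793438 res 16.789528661173893 308.6665926530879
scene 1 1075 angle 0.6083203985308662 res 16.823365978986562 308.3252931260316
pe 0.84 [365.9, 168.3] [ 52.72  -0.2  241.44]
top -1 2342 angle 0.7377011289922044 res 15.424746342466714 309.83766171930444
top 1 1959 angle 0.739378254492248 res 15.294302284577018 310.4105969878977
pe 0.6 [268.3, 209.3] [ 39.51  13.16 194.48]
```

arm_command([
  [0,0,-3.0,0,0,0,0],
  [0,0,-3.0,0,0,0,0],
  [0,0,-3.0,0,0,0,0],
  [0,0,-3.0,0,0,0,0],
  [0,0,-3.0,0,0,0,0],
  [-0.2,-2.2,0,0,0,0,0],
  [-0.25,-2.5,0,0,0,0,0],
  [-0.25,-2.5,0,0,0,0,0],
  [-0.25,-2.5,0,0,0,0,0],
  [-0.2,-1.5,0,0,0,0,0],
])

```text
t: 16.1
eef_pos: [533.1, 78.3, 205.6]
tcp_rot: [[0.061, 0.995, -0.083], [0.691, -0.102, -0.716], [-0.72, -0.014, -0.693]]
force: [0.3, 7.2, -2.0]
grip_width: 0.1
gripper_force: 0.0
```

arm_command([
  [-0.07,-0.7,0.48,0,0,0,0],
  [-0.07,-0.7,0.48,0,0,0,0],
  [-0.07,-0.7,0.48,0,0,0,0],
  [-0.07,-0.7,0.48,0,0,0,0],
  [-0.07,-0.7,0.48,0,0,0,0],
  [-0.08,-0.78,0.28,0,0,0,0],
  [-0.08,-0.78,0.28,0,0,0,0],
  [-0.08,-0.78,0.28,0,0,0,0],
  [-0.08,-0.78,0.28,0,0,0,0],
  [-0.08,-0.78,0.28,0,0,0,0],
])

```text
t: 17.35
eef_pos: [525.5, 5.9, 243.4]
tcp_rot: [[0.058, 0.995, -0.081], [0.688, -0.099, -0.719], [-0.724, -0.014, -0.69]]
force: [1.2, 4.7, 0.5]
grip_width: -0.1
gripper_force: 0.0
```

arm_command([
  [-0.08,-0.75,0.12,0,0,0,0],
  [-0.08,-0.75,0.12,0,0,0,0],
  [-0.08,-0.75,0.12,0,0,0,0],
  [-0.08,-0.75,0.12,0,0,0,0],
  [-0.08,-0.75,0.1,0,0,0,0],
  [-0.08,-0.75,0,0,0,0,0],
  [-0.08,-0.75,0,0,0,0,0],
  [-0.08,-0.7,0,0,0,0,0],
  [-0.06,-0.6,0,0,0,0,0],
  [-0.05,-0.5,0,0,0,0,0],
])

```text
t: 18.6
eef_pos: [517.6, -64.5, 247.9]
tcp_rot: [[0.057, 0.995, -0.083], [0.688, -0.099, -0.719], [-0.723, -0.016, -0.69]]
force: [2.1, 3.5, -2.2]
grip_width: 0.0
gripper_force: 1.9
```

```bash
cat > lid2.py <<'E'
from h import *
s=observe(); print(s["eef_pos"],s["joint_pos"],s["force"])
O=np.array([534.8,81,0]);M=np.array([[-.098,-.995,0],[.995,-.098,0],[0,0,1]])
p,d,c=cap("scene"); C=(cloud(c,d)-O)@M.T
np.savez("sceneL.npz",p=p,C=C)
m=(abs(C[...,1])<138)&(abs(C[...,0]-140)<60)&(C[...,2]>90)&(C[...,2]<345)&(d>0)
for lo,hi in((-135,-70),(70,135)):
    Q=C[m&(C[...,1]>lo)&(C[...,1]<hi)]
    for z in range(100,340,30):
        q=Q[abs(Q[:,2]-z)<6]
        if len(q)>3: print(z,np.percentile(q[:,0],[5,50]),len(q))
E
python3 lid2.py
```

```text
[517.63 -64.54 247.9 ] [-0.3   0.53 -0.12  1.75  0.74  1.43 -0.85] [ 2.13  3.53 -2.18]
100 [138.36 181.57] 49
190 [190.68 191.75] 26
220 [183.12 195.14] 41
250 [162.08 197.95] 42
280 [157.09 176.4 ] 6
310 [159.85 163.43] 4
100 [180.44 181.87] 49
130 [183.95 185.2 ] 50
160 [186.81 188.02] 57
190 [190.05 191.49] 62
220 [193.69 195.01] 66
250 [195.61 196.95] 64
```

arm_command([
  [-0.02,-0.25,0,0,0,0,0],
  [-0.02,-0.25,0,0,0,0,0],
  [-0.02,-0.2,0,0,0,0,0],
  [-0.02,-0.2,0,0,0,0,0],
  [-0.02,-0.2,0,0,0,0,0],
  [0,0,0,0,0,0,0],
  [0,0,0,0,0,0,0],
  [0,0,0,0,0,0,0],
  [0,0,0,0,0,0,0],
  [0,0,0,0,0,0,0],
])

```text
t: 19.9
eef_pos: [517.2, -69.2, 247.7]
tcp_rot: [[0.054, 0.996, -0.078], [0.694, -0.093, -0.714], [-0.718, -0.015, -0.696]]
force: [-4.9, 24.5, 7.6]
grip_width: 0.2
gripper_force: 12.6
```

arm_command([
  [0.1,1.2,0,0,0,0,0],
  [0.2,2.0,0,0,0,0,0],
  [0.9,2.8,0,5.7,-0.6,0,0],
  [0.9,2.8,0,5.7,-0.6,0,0],
  [0.9,2.8,0,5.7,-0.6,0,0],
  [1.1,2.8,0,5.7,-0.6,0,0],
  [1.1,2.8,0,5.7,-0.6,0,0],
  [1.1,2.8,0,5.7,-0.6,0,0],
  [1.1,2.8,0,5.7,-0.6,0,0],
  [1.1,2.8,0,5.7,-0.6,0,0],
])

```text
t: 21.15
eef_pos: [602.0, 181.4, 248.1]
tcp_rot: [[0.09, 0.996, -0.008], [0.996, -0.09, -0.006], [-0.007, -0.008, -1.0]]
force: [0.2, -0.3, 0.2]
grip_width: -0.1
gripper_force: 0.0
```

```bash
cat > wd.py <<'E'
from h import *
import sys
s=observe(); print(s["t"],s["eef_pos"],s["tcp_rot"],s["force"])
O=np.array([534.8,81,0]);M=np.array([[-.098,-.995,0],[.995,-.098,0],[0,0,1]])
P={}
for n in("scene","top","wrist"):
    p,d,c=cap(n); C=(cloud(c,d)-O)@M.T; save(p,sys.argv[1]+n+".png"); np.savez(sys.argv[1]+n+".npz",p=p,C=C)
    for t,z in(("wedge_butt",26),("wedge",6),("block",6),("channel",6)):
        l=viewer.tip_of(n,t)
        for q in l[:1]:
            px=q["point"];P.setdefault(t,[]).append(ray(c,px)); print(n,t,round(q["confidence"],2),px,M@(at_z(c,px,z)-O))
for t,l in P.items():
    if len(l)>1: print(t,M@(tri(l)-O))
E
python3 wd.py a; python3 lid2.py|tail -8
```

```text
21.15 [601.99 181.44 248.14] [[ 0.09  1.   -0.01]
 [ 1.   -0.09 -0.01]
 [-0.01 -0.01 -1.  ]] [ 0.18 -0.27  0.18]
scene wedge_butt 0.83 [379.2, 269.0] [-64.9   59.78  26.  ]
scene wedge 0.94 [361.1, 260.1] [-14.63  63.57   6.  ]
scene block 0.85 [365.8, 213.5] [ 63.52 -45.12   6.  ]
scene channel 0.97 [354.3, 253.3] [ 9.21 61.33  6.  ]
top wedge_butt 0.59 [315.3, 230.6] [129.49   4.74  26.  ]
top wedge 0.88 [253.9, 204.4] [-17.96  61.23   6.  ]
top block 0.56 [287.1, 248.7] [ 67.37 -37.73   6.  ]
top channel 0.84 [262.0, 206.4] [ 1.46 57.59  6.  ]
wrist wedge_butt 0.95 [328.6, 198.4] [-63.69  63.99  26.  ]
wrist wedge 0.7 [323.5, 226.4] [-16.04  58.01   6.  ]
wrist block 0.91 [254.5, 278.3] [ 69.2  -43.65   6.  ]
wrist channel 0.93 [320.8, 235.8] [-1.63 54.37  6.  ]
wedge_butt [  35.25   28.28 -175.71]
wedge [-16.05  60.8    5.37]
block [ 64.77 -40.84  12.1 ]
channel [ 4.08 57.53  1.67]
250 [163.24 181.64] 14
280 [162.32 181.49] 14
100 [180.83 182.72] 53
130 [184.51 186.47] 58
160 [188.88 190.31] 59
190 [192.88 194.1 ] 62
220 [196.74 198.08] 62
250 [198.32 199.54] 7
```

Run:
```python
from h import *
f=np.load("awrist.npz");C=f["C"];p=f["p"]
save(p,"w5.png")
# wedge top: z about 46, x<-5 ; slices in x
for x in range(-70,20,10):
    q=C[(abs(C[...,0]-x)<2)&(abs(C[...,2]-46)<5)&(abs(C[...,1]-60)<45)]
    if len(q): print(x,len(q),np.percentile(q[:,1],[1,99]),np.median(q[:,2]))
q=C[(abs(C[...,1]-62)<8)&(abs(C[...,2]-46)<5)&(C[...,0]<0)];print("butt x",np.percentile(q[:,0],[0,2,5]))
# case walls at rim z~70
for nm in("awrist","atop","ascene"):
    C=np.load(nm+".npz")["C"]; q=C[(abs(C[...,2]-70)<5)&(abs(C[...,0])<160)&(abs(C[...,1])<160)]
    print(nm,np.percentile(q,[1,99],axis=0))
```

```text
-60 73 [54.47 81.74] 45.90686213683487
-50 63 [54.56 79.62] 45.813512316519315
-40 65 [54.65 77.41] 45.8359005792431
-30 52 [54.73 75.96] 45.83440278043487
-20 51 [53.57 73.72] 45.892416821324
0 30 [ 88.99 104.23] 43.7548455737616
10 30 [ 15.39 104.34] 45.88128799302371
butt x [-129.13 -128.75  -66.94]
awrist [[-129.21 -140.92   65.22]
 [ 129.54  138.85   72.03]]
atop [[-128.57 -141.35   65.58]
 [ 159.1   138.84   74.87]]
ascene [[-129.37 -137.21   65.4 ]
 [ 159.45  142.38   74.58]]
```

View pics/w5.png

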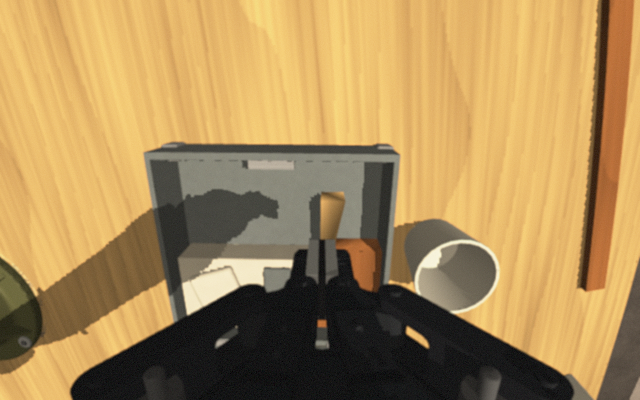

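arm_command([
  [0.2,-0.4,-3.0,0,0,0,0],
  [0.2,-0.4,-3.0,0,0,0,0],
  [0.2,-0.5,-3.0,0,0,0,0],
  [0.2,-0.4,-3.0,0,0,0,0],
  [0,0,-3.0,0,0,0,0],
  [0,0,-2.5,0,0,0,0],
  [0,0,-2.0,0,0,0,0],
  [0,0,-1.5,0,0,0,0],
  [0,0,-1.0,0,0,0,0],
  [0,0,0,0,0,0,0],
])

```text
t: 23.2
eef_pos: [609.6, 163.6, 27.8]
tcp_rot: [[0.09, 0.996, -0.008], [0.996, -0.09, -0.008], [-0.009, -0.007, -1.0]]
force: [0.5, -0.4, 0.3]
grip_width: -0.2
gripper_force: 0.0
```

arm_command([
  [-0.05,-0.5,0,0,0,0,0],
  [-0.05,-0.5,0,0,0,0,0],
  [-0.07,-0.45,0,0,0,0,0],
  [-0.07,-0.45,0,0,0,0,0],
  [-0.07,-0.45,0,0,0,0,0],
  [-0.07,-0.45,0,0,0,0,0],
  [-0.07,-0.45,0,0,0,0,0],
  [-0.07,-0.45,0,0,0,0,0],
  [-0.07,-0.45,0,0,0,0,0],
  [-0.07,-0.45,0,0,0,0,0],
])

```text
t: 24.45
eef_pos: [602.4, 119.9, 28.3]
tcp_rot: [[0.088, 0.996, -0.008], [0.996, -0.088, -0.005], [-0.006, -0.008, -1.0]]
force: [-2.9, 6.5, 2.6]
grip_width: -0.2
gripper_force: 3.4
```

arm_command([
  [-0.04,-0.2,0,0,0,0,0],
  [-0.04,-0.2,0,0,0,0,0],
  [-0.04,-0.2,0,0,0,0,0],
  [-0.04,-0.2,0,0,0,0,0],
  [-0.04,-0.2,0,0,0,0,0],
  [-0.04,-0.2,0,0,0,0,0],
  [-0.03,-0.15,0,0,0,0,0],
  [-0.03,-0.15,0,0,0,0,0],
  [-0.02,-0.1,0,0,0,0,0],
  [0,0,0,0,0,0,0],
])

```text
t: 25.7
eef_pos: [597.8, 106.9, 28.3]
tcp_rot: [[0.086, 0.996, -0.01], [0.996, -0.086, -0.003], [-0.003, -0.01, -1.0]]
force: [-6.2, 12.4, 4.1]
grip_width: 0.1
gripper_force: 5.9
```

arm_command([
  [-0.01,-0.1,0,0,0,0,0],
  [-0.01,-0.1,0,0,0,0,0],
  [-0.01,-0.1,0,0,0,0,0],
  [-0.01,-0.1,0,0,0,0,0],
  [-0.01,-0.1,0,0,0,0,0],
  [0,0,0,0,0,0,0],
  [0,0,0,0,0,0,0],
  [0,0,0,0,0,0,0],
  [0,0,0,0,0,0,0],
  [0,0,0,0,0,0,0],
])

```text
t: 26.95
eef_pos: [597.0, 104.1, 28.3]
tcp_rot: [[0.084, 0.996, -0.01], [0.996, -0.084, -0.0], [-0.001, -0.01, -1.0]]
force: [-7.3, 16.8, 4.5]
grip_width: -0.4
gripper_force: 7.8
```

arm_command([
  [-0.01,-0.1,0,0,0,0,0],
  [-0.01,-0.1,0,0,0,0,0],
  [-0.01,-0.1,0,0,0,0,0],
  [0,0,0,0,0,0,0],
  [0,0,0,0,0,0,0],
  [0,0,0,0,0,0,0],
  [0,0,0,0,0,0,0],
  [0,0,0,0,0,0,0],
  [0,0,0,0,0,0,0],
  [0,0,0,0,0,0,0],
])

```text
t: 28.2
eef_pos: [596.8, 103.8, 28.4]
tcp_rot: [[0.082, 0.997, -0.01], [0.997, -0.082, 0.003], [0.002, -0.01, -1.0]]
force: [-6.8, 21.8, 1.6]
grip_width: -0.0
gripper_force: 10.6
```

arm_command([
  [0.1,0.6,0,0,0,0,0],
  [0.1,1.0,0,0,0,0,0],
  [0.1,1.4,0,0,0,0,0],
  [0,1.0,0,0,0,0,0],
  [0,0,3.0,0,0,0,0],
  [0,0,5.0,0,0,0,0],
  [0,0,5.0,0,0,0,0],
  [0,3.0,5.0,0,0,0,0],
  [0,4.0,4.0,0,0,0,0],
  [0,4.0,2.0,0,0,0,0],
])

```text
t: 29.45
eef_pos: [602.8, 245.3, 271.3]
tcp_rot: [[0.091, 0.996, -0.004], [0.996, -0.091, -0.007], [-0.007, -0.003, -1.0]]
force: [0.4, 0.7, -0.0]
grip_width: 0.0
gripper_force: 0.0
```

```bash
python3 wd.py b; python3 lid2.py|tail -5
python3 - <<'E'
from h import *
for n in("bwrist","bscene"):
    C=np.load(n+".npz")["C"]
    q=C[(abs(C[...,1]-60)<7)&(abs(C[...,2]-46)<4)&(C[...,0]<0)&(C[...,0]>-100)];print(n,"butt x",np.percentile(q[:,0],[0,2,5]) if len(q) else 0)
    for x in(30,60,90):
        q=C[(abs(C[...,0]-x)<4)&(abs(C[...,2]-51)<3)&(C[...,1]>-150)&(C[...,1]<70)]
        if len(q): print("block top y",x,np.percentile(q[:,1],[1,99]))
a=cv2.imread("pics/bscene.png")[100:340,200:520];b=cv2.imread("pics/bwrist.png")
cv2.imwrite("pics/v6.png",np.hstack([cv2.resize(a,(400,300)),cv2.resize(b,(400,300))]))
E
```

```text
29.45 [602.81 245.25 271.28] [[ 0.09  1.   -0.  ]
 [ 1.   -0.09 -0.01]
 [-0.01 -0.   -1.  ]] [ 0.37  0.66 -0.  ]
scene wedge_butt 0.59 [363.9, 255.7] [-17.05  58.5   26.  ]
scene wedge 0.9 [348.7, 242.4] [39.05 48.56  6.  ]
scene block 0.63 [361.4, 211.2] [ 76.46 -42.59   6.  ]
scene channel 0.78 [355.1, 254.2] [ 6.2  61.79  6.  ]
top wedge_butt 0.55 [253.1, 205.5] [-16.4   54.22  26.  ]
top wedge 0.66 [277.1, 207.6] [36.99 56.84  6.  ]
top block 0.6 [290.2, 252.8] [ 75.12 -46.68   6.  ]
top channel 0.91 [262.5, 206.1] [ 2.57 58.38  6.  ]
wrist block 0.56 [262.5, 299.9] [ 60.41 -44.22   6.  ]
wedge_butt [-16.47  55.82  20.84]
wedge [36.89 53.8  16.52]
block [ 75.46 -47.07  -6.57]
channel [ 4.46 59.98  4.93]
130 [185.08 186.47] 50
160 [188.95 190.54] 58
190 [192.51 194.52] 63
220 [196.39 197.89] 65
250 [198.56 199.59] 12
bwrist butt x 0
block top y 30 [-134.72 -104.89]
block top y 90 [-99.59  44.37]
bscene butt x [-16.36 -16.28 -16.07]
block top y 30 [-130.43   54.42]
block top y 60 [-131.55   57.02]
block top y 90 [-130.32   49.39]
```

View pics/v6.png

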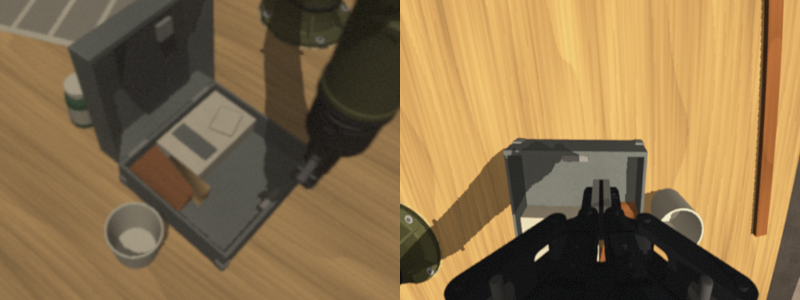

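```bash
python3 -c "
from cell import r
print(r.sign_off())"
```

```text
the job is handed in; nothing more can be done
None
```

The job is handed in: the lid stands open at its stop (about 1.7 rad), the wedge is jammed at about 22 N with the block tight against the right wall, and I never touched the paint containers (29.5 s of the 61 s used).

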